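Set the inverted microscope for phase contrast

TASK

Set the inverted microscope up for phase contrast: push the condenser turret round by its upright tab until it has clicked into the three-dot position, and push the iris lever back to its fully open stop. Only push with the fingers: do not grip the tab or the lever between them, and leave the culture flask on the stage and the things on the bench where they are.

Things in the scene. Friction and masses are not known exactly. Their poses are not given: they have to be found in the camera images.
- microscope: Compact inverted microscope, fixed to the bench, 350 mm deep, 281 mm high: white base, black stage plate 220 mm wide (top 150 mm up), white pillar at the back, condenser and lamp hanging over the stage. Origin on the bench under the turret's axis; z up, -x is the operator's front, +x the pillar. At yaw 90 degrees its front looks to the world's -y; it stands at 80 to 132.
- turret (a joint): Phase turret angle q, rad, counterclockwise from above. The tab lies in direction (-cos q, -sin q) in the microscope's frame: 0 is straight to its front, growing to its -y side. Four sprung clicks: one dot -1.05, two -0.35, three +0.35, four +1.05; stops at -1.13, +1.13. Starts between one and two dots; may rest between clicks.
- turret_axis (a point): Fixed point on the turret's axis, 218 mm above the bench. The disc (112 mm across) is 213 to 223 mm up. A spring draws the turret to the nearest click by itself, to within 0.03 rad; it changes over half-way (-0.70, 0, +0.70). Leaving a click takes 3 to 4 N at the tab; the turret turns a little sluggishly.
- tab (a point): Middle of the turret's upright finger tab, 91 mm from the axis, 231 mm above the bench; turns with the turret. A dark steel plate 10 mm thick in the direction of turning, 24 mm long radially (79 to 103 mm from the axis), 216 to 246 mm up, on a flat arm 10 mm wide from the disc. Nothing stands beside it; the stage lies about 60 mm below.
- scale_three_dots (a point): The three white dots on the fixed black scale plate under the tab (205 to 212 mm up, reaching 71 mm from the turret's axis): the third of four marks, counterclockwise from above. 65 mm from the turret's axis, 212 mm up. The tab stands radially outside it when set.
- iris (a joint): Iris ring angle a, rad, counterclockwise from above: 0 stopped down (lever 25 degrees forward), 0.873 fully open at its hard stop (25 degrees back to the pillar). The lever lies in direction (sin(a - 0.436), -cos(a - 0.436)) in the microscope's frame, out to its -y side. Starts from 0 to 0.45, stays where left, takes about 0.7 N at its tip.
- lamp_axis (a point): Fixed point on the iris's axis, which is the optical axis: 236 mm above the bench, at x = +40 mm, y = 0 of the microscope. The iris ring is 62 mm across; above it sits the round lamp head, 68 mm across, 241 to 281 mm up, the highest thing, with a 46 mm wide arm to the pillar.
- iris_tip (a point): Middle of the upright finger plate at the end of the iris lever, 77 mm from the iris's axis, 246 mm above the bench; moves with the lever. Dark steel, 8 mm thick in the direction of turning, 22 mm long radially (66 to 88 mm from the axis), 233 to 259 mm up, on a 6 mm round rod.
- flask: Small clear culture flask with a green cap lying loose on the stage under the condenser: body 68 x 50 x 26 mm, 106 mm long with its cap, about 50 g. Origin under the middle of the body, x towards the cap. Leave alone.
- big_flask: Larger clear culture flask, 105 x 80 x 36 mm body, 143 mm long with its green cap, lying on the bench before the microscope. Origin under the middle of the body, x towards the cap. Leave alone.
- medium_bottle: Glass bottle with a blue cap, 72 mm across, 160 mm high, standing on the bench beside the microscope on its +y side. Origin under its middle. Leave alone.
- telescope: Black centring telescope (a 30 mm by 66 mm tube) standing on the bench before the microscope. Origin under its middle. Leave alone.

How it is judged:
At the end, for the whole second after the job is handed in: The turret rests in the three-dot click (0.35 rad, within 0.07), the iris lever stands at its open stop (0.80 rad or more), the flask on the stage is within 8 mm and the big flask, bottle and telescope within 15 mm of where they were (value of joint turret between 0.28 and 0.42 rad and value of joint iris above 0.8 rad and velocity of joint turret between -0.05 and 0.05 rad/s and distance of flask from where it was at the start of the episode below 0.008 m and distance of each of big_flask, medium_bottle, telescope from where it was at the start of the episode below 0.015 m); the robot touches nothing.
It fails at once if the turret's tab is gripped (both its halves pressed by the fingers at once) (contact force between the fingers and turret_c2 above 1.5 N and contact force between the fingers and turret_c3 above 1.5 N).
It fails at once if the iris lever is gripped (both its halves pressed by the fingers at once) (contact force between the fingers and iris_c2 above 1.5 N and contact force between the fingers and iris_c3 above 1.5 N).
It fails at once if the flask on the stage is moved or lifted (distance of flask from where it was at the start of the episode above 0.008 m).
It fails at once if the big flask, the bottle or the telescope is moved or lifted (distance of any of big_flask, medium_bottle, telescope from where it was at the start of the episode above 0.015 m).
It also fails if it takes over 72 s, if anything falls off the work surface, if the arm or the gripper's body presses on something with over 40 N, if the wrist force passes 120 N, or if a joint passes its speed limit or range.

ROBOT

A 6-joint arm with a two-finger parallel gripper is mounted at the origin on the work surface. World frame = base frame: x ahead of the robot, y to its left, z up, the work surface at z = 0. Lengths are in m, angles in rad, forces in N, time in s.
With the tool pointing down it reaches from about 0.375 to 0.9 m from the base axis. Payload 3.1 kg.
Tool frame: the origin (TCP) lies at the centre of the arm's flange, where the gripper is bolted on; the fingertips stand 173 mm ahead of it and the grasp point (between the pads) lies 155 mm ahead of it; z points along the fingers, x is the direction in which the jaws open and shut, and the axes are right-handed (so a half turn about z gives the same grasp; the last joint's range is limited). The gripper opens to 85 mm and grips with 20 to 120 N. Pads are 22 mm wide; open, the fingers measure 114 mm over their backs; the gripper's body (76 mm by 85 mm) begins 54 mm behind the grasp point. The pads swing forward as they close: fully open they stand 13 mm farther back than shut.
Start: joints at [-1.365, 0.527, 1.433, -0, 1.181, -0.178], TCP at [0.235, -0.579, 0.405] pointing down, gripper open.
Joint ranges: [-3.08, 3.08], [-0.75, 2.2], [0.22, 2.44], [-1.43, 4.57], [0, 2.65], [-2.85, 2.85]. Speed limits (rad/s): [2.79, 2.79, 3.14, 3.14, 3.14, 3.14].

INTERFACE

Orientations are given as a unit quaternion [x, y, z, w].
In Python, from station import manip gives the robot as it stands.
- The arm moves only by the shell command python3 -m jog 'ROWS' [OPENING] [FORCE]. ROWS is JSON, a list that holds one entry, the list of rows, each a list of 4 numbers: the shift along the world's x, y, z in mm, then the turn about the world's z in degrees. A call has exactly 8 rows; each row shifts and turns the commanded pose from where the row before left it; what a row does not reach is not made up. A row lasts 1/8 s, in which the tool goes at most 62.5 mm and 10.7 degrees, less where a joint would pass 70% of its speed; a pose out of reach is approached as far as the arm can. A call is refused whole if a number of a shift passes 62.5 or a number of a turn 10.7, either way. A call with a gripper value outside its range is refused whole. OPENING is the opening in per cent of the stroke, from 0 (shut) to 100 (fully open), set as the call begins (- or left out, the last holds). The fingers move at their own pace and stop on an object; FORCE is the grip in N (left out, the last holds). Time passes only in rows, so rows that do not move let the fingers close, or fill a call up. It gives the time, the measured TCP pose, the force and the opening at its end, in the units of the state.
- manip.sense(): the state, without advancing time (a new reading comes with each control period).
- manip.snapshot(name): name is "scene" or "top" or "wrist"; returns the picture (480x640x3 uint8, red, green, blue); there is no depth.
- manip.camera_info(name): a dict with "fx", "fy", "cx", "cy" (pixels), "k1" (the pictures are not rectified: a ray, as slopes to the right and down, at radius r is drawn at 1 + k1 r^2 times it, then the intrinsics apply), "R" (3x3) and "t" (3): a world point X has camera coordinates R X + t. Camera axes: x right, y down, z forward; pixel columns grow to the right and rows downward; lengths in m; the calibration is good to about 2 mm. A picture is of the moment at which its call begins: read the wrist's pose just before it. camera_info takes no time and is no camera call; for the wrist camera it gives the pose at the moment of the call.
- manip.sign_off(): hands the job in, once; it reports no verdict.
The state is a dict: "t": time; "q": joint angles; "qd": joint speeds; "tau": joint torques, N m; "tcp_pos": TCP position; "tool_rot": TCP orientation; "force": force on the tool from outside, world axes, zero at the start; "ft_torque": the same for the moment, N m; "finger_gap": opening from 0.0 (shut) to 1.0 (fully open).
Only numpy, scipy, OpenCV 4.12 (cv2) and the standard library are available. Lean on these libraries where they do the work, as an engineer would, in place of code of your own. Each camera call takes 0.05 s, during which the arm holds its last target. There are 200 camera calls.

## Working session

There is one attempt and no reset: what is moved stays moved. The work goes in short steps, Python scripts to look and compute and a shell command to move; the robot and the scene stay as the last step left them, time stands still between calls to the robot, and variables do not carry over. Pictures are saved under pics/ and viewed, about 8 in all and at most 12, crops included, and the job is handed in when it is done.

```bash
mkdir -p pics; ls; python3 - <<'E'
from station import manip
import cv2,numpy as np
for n in("scene","top"):
    cv2.imwrite(f"pics/{n}0.png",manip.snapshot(n)[:,:,::-1])
for n in("scene","top","wrist"):
    c=manip.camera_info(n);print(n,{k:np.round(v,4).tolist() for k,v in c.items()})
s=manip.sense();print(s)
E
```

```text
pics
scene {'fx': 439.25, 'fy': 439.25, 'cx': 318.328, 'cy': 243.6634, 'k1': -0.0231, 'R': [[0.9684, -0.2494, 0.0039], [-0.2364, -0.9225, -0.3051], [0.0797, 0.2946, -0.9523]], 't': [-0.5505, 0.1167, 0.9941]}
top {'fx': 554.369, 'fy': 554.369, 'cx': 329.5014, 'cy': 236.237, 'k1': -0.1018, 'R': [[-0.0081, -0.9998, 0.0196], [-0.9927, 0.0057, -0.1201], [0.12, -0.0204, -0.9926]], 't': [-0.0739, 0.583, 0.9133]}
wrist {'fx': 412.3007, 'fy': 412.3007, 'cx': 316.4028, 'cy': 239.6523, 'k1': -0.0507, 'R': [[0.3753, -0.9269, -0.0014], [-0.8872, -0.3597, 0.2889], [-0.2683, -0.1072, -0.9574]], 't': [-0.6238, -0.0377, 0.3801]}
{'t': 0.1, 'q': array([-1.36448840e+00,  5.28363687e-01,  1.43378677e+00, -9.46785986e-07,
        1.18145246e+00, -1.78526412e-01]), 'qd': array([-6.78667394e-04, -3.07576190e-04, -2.10165839e-03, -1.02216469e-03,
        6.78742388e-05,  3.85008180e-04]), 'tau': array([ 8.97617997e-05, -4.43306136e+01, -1.78586161e+01, -2.33628034e-04,
        3.89330715e-03, -2.84380455e-06]), 'tcp_pos': array([ 0.23457352, -0.57896347,  0.40383299]), 'tool_rot': array([ 8.29278163e-01, -5.58835144e-01, -7.20843756e-04, -7.00480042e-04]), 'force': array([-0.74550631, -0.01523375, -0.56993702]), 'ft_torque': array([-0.04878023, -0.03220617, -0.0103294 ]), 'finger_gap': 0.9979541400928162}
```

View pics/scene0.png

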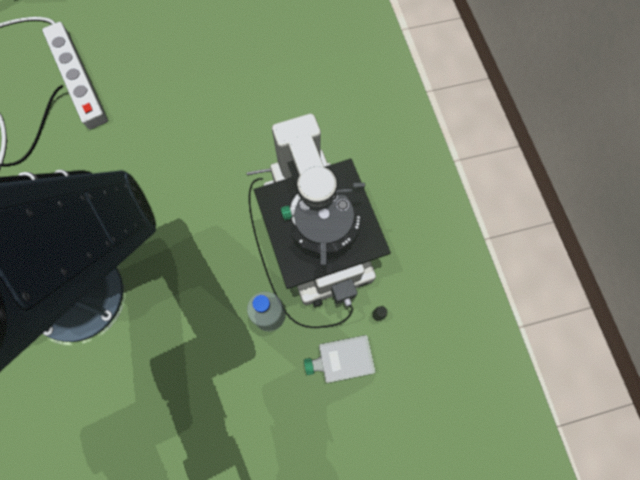

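View pics/top0.png

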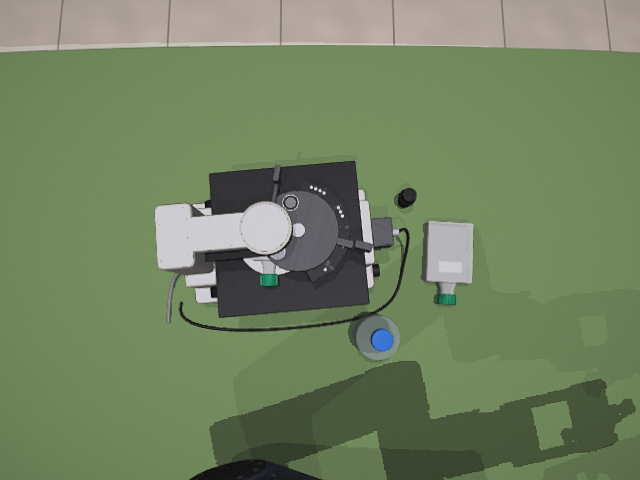

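Top view: lamp head about (266,228), turret disc about (300,231), tab about (357,244), iris tip about (277,175), three dots about (340,211). I'll zoom in for accuracy.

```bash
cat > h.py <<'E'
import cv2,numpy as np
from station import manip
def ray(c,uv):
    K=np.array([[c['fx'],0,c['cx']],[0,c['fy'],c['cy']],[0,0,1]]);
    p=cv2.undistortPoints(np.array([[uv]],float),K,np.array([c['k1'],0,0,0.]))[0,0]
    R=np.array(c['R']);return -R.T@np.array(c['t']),R.T@np.array([p[0],p[1],1])
def at(n,uv,z,c=None):
    o,d=ray(c or manip.camera_info(n),uv);return o+d*(z-o[2])/d[2]
def proj(c,X):
    K=np.array([[c['fx'],0,c['cx']],[0,c['fy'],c['cy']],[0,0,1]]);R=np.array(c['R'])
    return cv2.projectPoints(np.array(X,float).reshape(-1,3),cv2.Rodrigues(R)[0],np.array(c['t'],float),K,np.array([c['k1'],0,0,0.]))[0].reshape(-1,2)
E
python3 - <<'E'
import cv2
i=cv2.imread('pics/top0.png')[150:325,200:400];cv2.imwrite('pics/topz.png',cv2.resize(i,None,fx=3.4,fy=3.4,interpolation=cv2.INTER_CUBIC))
E
```

```text
(no output)
```

View pics/topz.png

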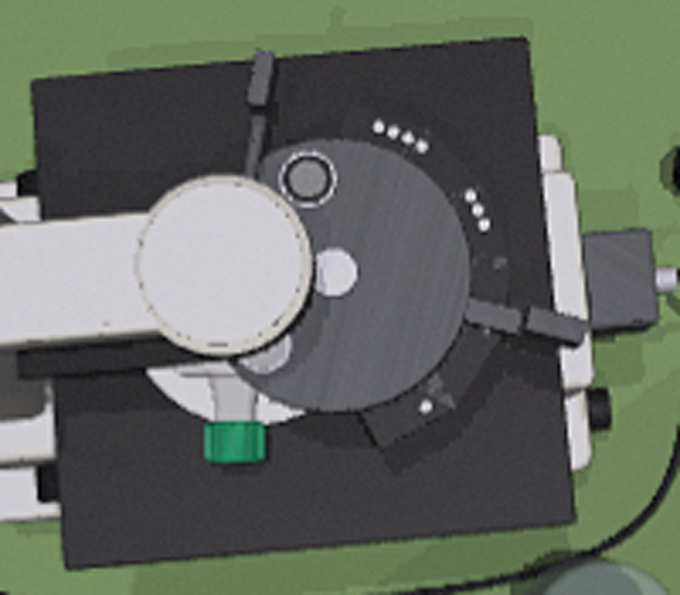

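```bash
python3 - <<'E'
from h import *
P=lambda u,v,z:at('top',(200+(u+.5)/3.4-.5,150+(v+.5)/3.4-.5),z)
ax=P(334,274,.223);la=P(223,265,.281);tab=P(556,325,.246);tip=P(261,80,.259);d3=P(478,210,.212);d4=P(400,136,.212)
for n,p in dict(ax=ax,la=la,tab=tab,tip=tip,d3=d3,d4=d4).items():print(n,p.round(4))
n=lambda v:np.linalg.norm(v[:2])
print('ax-la',n(la-ax),'tab r',n(tab-ax),'tip r',n(tip-la),'d3 r',n(d3-ax),'d4',n(d4-ax))
an=lambda v:np.arctan2(v[1],v[0])
print('yaw from la',np.degrees(an(la-ax)),'d3',np.degrees(an(ax-d3)-.35),'d4',np.degrees(an(ax-d4)-1.05))
# stage corners
S=[P(*c,.150) for c in((31,80),(527,38),(577,522),(67,570))]
print(np.round(S,4), [np.degrees(an(S[i]-S[j])) for i,j in((0,1),(3,2))],[np.degrees(an(S[i]-S[j]))+90 for i,j in((1,2),(0,3))])
for Y in(90,93,95):
  y=np.radians(Y);print(Y,'q',an(ax-tab)-y,'a',np.angle(np.exp(1j*(an(tip-la)-y+np.pi/2)))+.436)
E
```

```text
ax [ 0.5684 -0.0308  0.223 ]
la [0.5643 0.0085 0.281 ]
tab [ 0.5448 -0.1183  0.246 ]
tip [ 0.6401 -0.0037  0.259 ]
d3 [ 0.5961 -0.0897  0.212 ]
d4 [ 0.6273 -0.0577  0.212 ]
ax-la 0.03946308887578984 tab r 0.09069742230050772 tip r 0.07670553925580438 d3 r 0.06508767150474384 d4 0.06476450880396235
yaw from la 95.88390970623446 d3 95.14988738981751 d4 95.268515372868
[[ 0.6668  0.1082  0.15  ]
 [ 0.685  -0.1152  0.15  ]
 [ 0.468  -0.1341  0.15  ]
 [ 0.4486  0.0886  0.15  ]] [np.float64(94.65592119090356), np.float64(94.97475995892357)] [np.float64(94.99380304475358), np.float64(95.12486281534791)]
90 q -0.2636437402579104 a 0.27670903309166506
93 q -0.31600361781774033 a 0.22434915553183513
95 q -0.350910202857627 a 0.18944257049194851
```

```bash
python3 -m jog '[[[17,30,12,-4.6],[17,30,12,-4.6],[17,30,12,-4.6],[17,30,0,-4.6],[17,30,0,-4.6],[17,30,0,-4.6],[17,30,0,-4.6],[17,30,0,-4.6]]]' 0 20; python3 -m jog '[[[22,38,0,0],[22,38,0,0],[22,38,0,0],[22,38,0,0],[22,38,0,0],[19,43,0,0],[0,0,0,0],[0,0,0,0]]]'
```

```text
t: 1.1
tcp_pos: [0.371, -0.3381, 0.4404]
tool_rot: [-0.609, 0.793, 0.0, 0.0]
force: [0.1, 0.7, 0.7]
finger_gap: 0.001
t: 2.1
tcp_pos: [0.4994, -0.1063, 0.4404]
tool_rot: [-0.611, 0.792, 0.0, -0.0]
force: [0.4, -0.3, 0.2]
finger_gap: -0.002
```

```bash
python3 - <<'E'
from h import *
c=manip.camera_info('wrist');i=manip.snapshot('wrist')[:,:,::-1].copy()
p=manip.sense()['tcp_pos'];ax=np.array([.5684,-.0308])
pts=[[*ax,.223],[.5448,-.1187,.246],[.5961,-.0897,.212],[*p[:2],p[2]-.173]]
for u in proj(c,pts):
    print(u.round(1)); cv2.drawMarker(i,tuple(int(round(x)) for x in u),(0,0,255),0,12,1)
cv2.imwrite('pics/w1.png',i)
E
```

```text
[119.4 175.4]
[317.9 183.8]
[227.2  79.6]
[318.2 314.7]
```

View pics/w1.png

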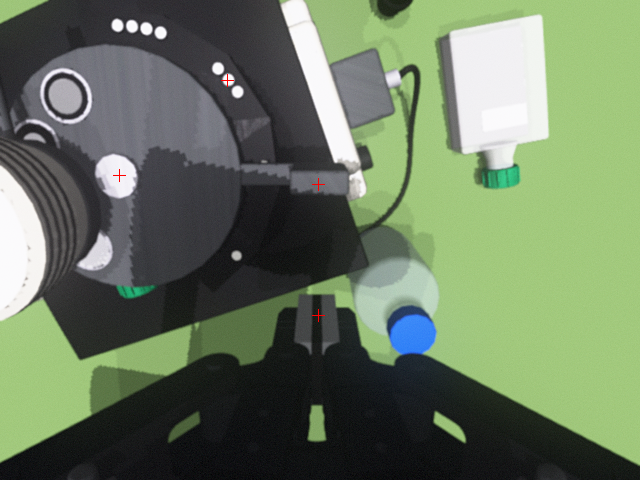

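The overlay fits: tab top at (320,182), three dots at (228,80), fingertips at (318,310) on the tab's clockwise side. I'll compute the arc waypoints for both pushes.

```bash
python3 - <<'E'
import numpy as np
ax=np.array([568.4,-30.8]);la=np.array([564.3,8.5])
u=lambda d:np.array([np.cos(np.radians(d)),np.sin(np.radians(d))])
t=lambda d:u(d+90)
def f(c,r,off,d):return c+r*u(d)-off*t(d)
print('tab');
for q in(-.45,-.35,-.25,-.15,-.05,.05,.15,.22,.28,.33):
    d=275+np.degrees(q);print(q,f(ax,92,16,d).round(1),round(d-360,1))
print('iris')
for a in(-.15,0,.1,.19,.3,.4,.5,.6,.7,.8,.873,.92):
    d=5+np.degrees(a-.436);print(a,f(la,78,15,d).round(1),round(d,1))
E
python3 -m jog '[[[0,0,-10,0],[0,0,-10,0],[0,0,-10,0],[0,0,-9,0],[5,-1,0,0],[5,-1,0,0],[5,-1,0,0],[0,0,0,0]]]'
```

```text
tab
-0.45 [ 520.8 -111.1] -110.8
-0.35 [ 529.1 -115.5] -105.1
-0.25 [ 537.7 -119. ] -99.3
-0.15 [ 546.7 -121.6] -93.6
-0.05 [ 555.8 -123.3] -87.9
0.05 [ 565.1 -124.1] -82.1
0.15 [ 574.5 -124. ] -76.4
0.22 [ 581.  -123.3] -72.4
0.28 [ 586.5 -122.4] -69.0
0.33 [ 591.1 -121.4] -66.1
iris
-0.15 [625.6 -42. ] -28.6
0 [632.5 -32.3] -20.0
0.1 [636.2 -25.2] -14.3
0.19 [638.9 -18.6] -9.1
0.3 [641.5 -10.3] -2.8
0.4 [643.   -2.5] 2.9
0.5 [643.7   5.4] 8.7
0.6 [643.6  13.4] 14.4
0.7 [642.7  21.3] 20.1
0.8 [641.  29.] 25.9
0.873 [639.3  34.6] 30.0
0.92 [638.   38.1] 32.7
t: 3.15
tcp_pos: [0.5152, -0.1094, 0.402]
tool_rot: [-0.611, 0.792, -0.001, 0.0]
force: [0.7, 0.2, -0.1]
finger_gap: -0.001
```

```bash
python3 -m jog '[[[7,-3,0,0],[7,-3,0,0],[4.3,-1.8,0,2.9],[4.3,-1.8,0,2.9],[4.5,-1.3,0,2.9],[4.5,-1.3,0,2.9],[4.6,-0.9,0,2.9],[4.6,-0.9,0,2.9]]]'
```

```text
t: 4.15
tcp_pos: [0.5553, -0.1235, 0.4016]
tool_rot: [0.724, -0.69, -0.001, 0.001]
force: [-1.5, 0.3, 1.0]
finger_gap: -0.001
```

```bash
python3 -m jog '[[[4.6,-0.4,0,2.9],[4.6,-0.4,0,2.9],[4.7,0,0,2.9],[4.7,0,0,2.9],[4.6,0.4,0,2.9],[4.6,0.6,0,2.9],[0,0,0,0],[0,0,0,0]]]'; python3 - <<'E'
from h import *
c=manip.camera_info('wrist');i=manip.snapshot('wrist')[:,:,::-1].copy()
cv2.imwrite('pics/w2.png',i)
ax=np.array([.5684,-.0308])
for q in(.15,.25,.35,.45):
  d=np.radians(275)+q;print(q,proj(c,[*(ax+.091*np.array([np.cos(d),np.sin(d)])),.246]).round(1))
E
```

```text
t: 5.15
tcp_pos: [0.5833, -0.1231, 0.4016]
tool_rot: [0.819, -0.574, -0.0, 0.0]
force: [0.3, -0.7, 0.2]
finger_gap: -0.001
0.15 [[313.2 319.1]]
0.25 [[314.8 294.5]]
0.35 [[313.7 268.9]]
0.45 [[309.7 242.5]]
```

View pics/w2.png

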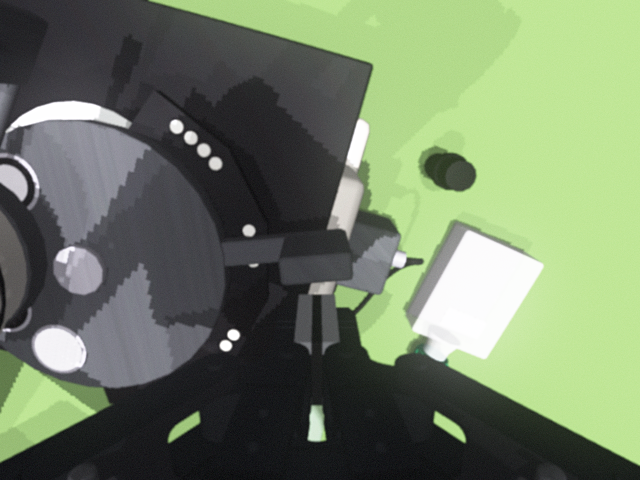

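The arm now covers the middle of the three dots, with the outer two visible at (249,230) and (254,265). The fingers are clear of the tab at (316,257), so the turret has clicked in. I'll back off, rise and go to the iris.

```bash
python3 -m jog '[[[-10,-4,0,0],[-10,-4,0,0],[0,0,20,0],[0,0,20,0],[0,0,20,0],[12,15,0,10.2],[12,15,0,10.2],[12,15,0,10.2]]]'; python3 -m jog '[[[12,15,0,10.2],[12,15,0,10.2],[12,16,0,10.2],[0,0,-15,0],[0,0,-15,0],[0,0,-16,0],[0,0,0,0],[0,0,0,0]]]';  python3 - <<'E'
from h import *
c=manip.camera_info('wrist');i=manip.snapshot('wrist')[:,:,::-1].copy()
p=manip.sense()['tcp_pos']
for u in proj(c,[[.6401,-.0037,.259],[.5643,.0085,.281],[*p[:2],p[2]-.173]]): cv2.drawMarker(i,tuple(int(round(x)) for x in u),(0,0,255),0,12,1)
cv2.imwrite('pics/w3.png',i)
t=manip.snapshot('top')[150:325,200:400,::-1];cv2.imwrite('pics/top2.png',cv2.resize(t,None,fx=3.4,fy=3.4,interpolation=cv2.INTER_CUBIC))
E
```

```text
t: 6.2
tcp_pos: [0.5987, -0.0861, 0.4619]
tool_rot: [0.942, -0.334, -0.0, 0.0]
force: [0.1, -0.2, -1.2]
finger_gap: 0.0
t: 7.2
tcp_pos: [0.6353, -0.0405, 0.4157]
tool_rot: [0.997, -0.077, 0.0, 0.0]
force: [0.3, -0.5, 0.6]
finger_gap: -0.001
```

View pics/w3.png

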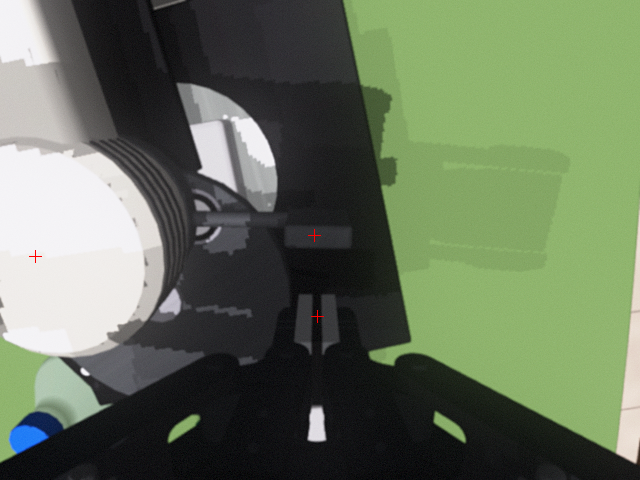

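```bash
python3 -m jog '[[[1.2,7.3,0,0],[1.2,7.3,0,0],[1.2,7.3,0,0],[0.8,3.2,0,2.4],[0.8,3.2,0,2.4],[0.8,3.2,0,2.4],[0.8,3.2,0,2.4],[0.8,3.2,0,2.4]]]'; python3 -m jog '[[[0.4,4,0,2.9],[0.4,4,0,2.9],[0,4,0,2.9],[0,4,0,2.9],[-0.4,4,0,2.9],[-0.4,4,0,2.9],[-0.8,3.8,0,2.9],[-0.8,3.8,0,2.9]]]'; python3 -m jog '[[[-0.8,2.8,0,2],[-0.8,2.8,0,2],[0,0,0,0],[0,0,0,0],[0,0,0,0],[0,0,0,0],[0,0,0,0],[0,0,0,0]]]'
```

```text
t: 8.3
tcp_pos: [0.6427, -0.002, 0.4156]
tool_rot: [1.0, 0.03, -0.0, -0.0]
force: [-0.6, -0.7, 0.8]
finger_gap: 0.006
t: 9.3
tcp_pos: [0.6411, 0.0296, 0.4155]
tool_rot: [0.973, 0.23, -0.0, -0.0]
force: [-0.7, -1.0, 0.2]
finger_gap: -0.0
t: 10.3
tcp_pos: [0.6399, 0.0343, 0.4157]
tool_rot: [0.965, 0.262, 0.0, 0.001]
force: [1.1, -5.3, -1.1]
finger_gap: 0.004
```

```bash
python3 -m jog '[[[4,-8,0,0],[4,-8,0,0],[2,-4,0,0],[0,0,25,0],[0,0,25,0],[0,0,25,0],[-10,-25,0,0],[-15,-40,0,0]]]'; python3 -m jog '[[[-30,-45,0,0],[-30,-45,0,0],[-30,-45,0,0],[-30,-45,0,0],[-30,-45,0,0],[-20,-30,0,0],[0,0,0,0],[0,0,0,0]]]';  python3 - <<'E'
from h import *
t=manip.snapshot('top')[:,:,::-1];cv2.imwrite('pics/top3full.png',t)
cv2.imwrite('pics/top3.png',cv2.resize(t[150:325,200:400],None,fx=3.4,fy=3.4,interpolation=cv2.INTER_CUBIC))
a=cv2.imread('pics/top0.png')
# shift of other things versus start, by phase correlation on crops
for n,(x0,y0,x1,y1) in dict(flask=(240,255,310,290),big=(415,215,480,310),bottle=(352,312,402,362),tel=(395,183,420,213)).items():
    g=lambda i:cv2.cvtColor(i,cv2.COLOR_BGR2GRAY)[y0:y1,x0:x1].astype(np.float32)
    print(n,np.round(cv2.phaseCorrelate(g(a),g(t.copy())),2) if 0 else cv2.phaseCorrelate(g(a),g(t.copy())))
E
```

```text
t: 11.3
tcp_pos: [0.6246, -0.0495, 0.4913]
tool_rot: [0.965, 0.264, 0.001, -0.0]
force: [0.4, 0.5, 0.0]
finger_gap: 0.0
t: 12.3
tcp_pos: [0.4547, -0.3047, 0.4907]
tool_rot: [0.965, 0.262, 0.0, -0.0]
force: [0.5, -0.3, 0.5]
finger_gap: -0.003
flask ((0.09571003609232775, 0.3138382599370537), 0.7322050781897557)
big ((-0.07896076893619153, 0.03866108340363894), 0.5656027465506837)
bottle ((0.33124115905334506, 0.10792783758531144), 0.6210869777679443)
tel ((0.4918306288611465, -0.04313528437255343), 1.0144082628885904)
```

View pics/top3full.png

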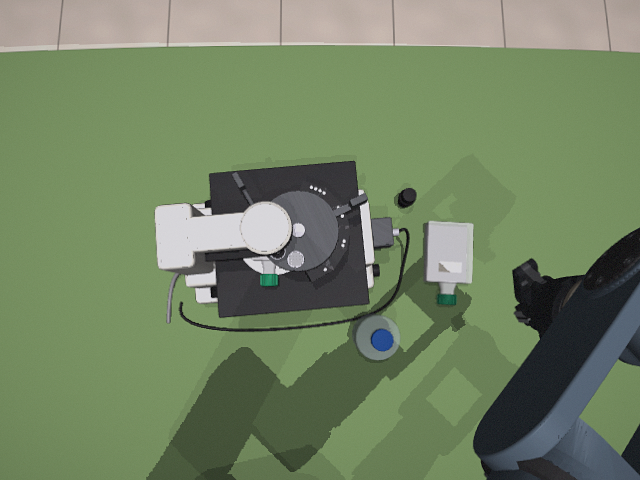

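View pics/top3.png

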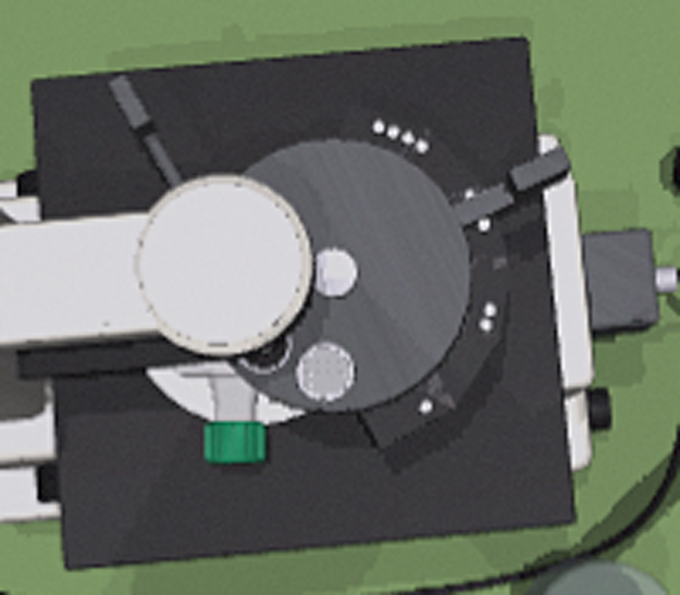

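Top view: tab top at (539,169) over the three dots, iris tip at (131,101). The flasks, bottle and telescope look unmoved. I'll check both angles numerically.

```bash
python3 - <<'E'
from h import *
P=lambda u,v,z:at('top',(200+(u+.5)/3.4-.5,150+(v+.5)/3.4-.5),z)
ax=np.array([.5684,-.0308]);la=np.array([.5643,.0085]);y=np.radians(95)
tab=P(540,170,.246)[:2]-ax;tip=P(130,101,.259)[:2]-la
print(np.linalg.norm(tab),np.linalg.norm(tip))
print('q',np.arctan2(-tab[1],-tab[0])-y,'a',np.arctan2(tip[1],tip[0])-y+np.pi/2+.436)
E
```

```text
0.09051815743002625 0.07807622131255468
q 0.3454046906232471 a 0.8690212592261419
```

```bash
python3 -c "
from station import manip
print(manip.sign_off())"
```

```text
the job is handed in; nothing more can be done
None
```

The microscope is set for phase contrast, and I handed the job in at about 12 s of the 72 s allowed. With the fingers shut, I pushed the tab round into the three-dot click. I then pushed the iris lever back until it pressed on its open stop at about 5 N.

| Check (last top picture) | Measured | Needed |
|---|---|---|
| Turret angle | 0.345 rad | 0.28 to 0.42 rad |
| Iris angle | 0.869 rad | above 0.80 rad |
| Tab's distance from its axis | 90.5 mm | 91 mm |
| Iris tip's distance from its axis | 78 mm | 77 mm |

- **Other things:** the stage flask, big flask, bottle and telescope each shifted by no more than half a pixel in the picture, under 1 mm.
- **Robot:** the gripper was parked well clear of everything at hand-in.
- **Problems:** no check failed or disagreed. I did not take a second picture to measure the turret's speed. It had stayed in the click for several seconds after the fingers left it.

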